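# Rebuild the pivot of the studio turntable

## Task

Rebuild the pivot of the sculptor's turntable on its green stand: slide the aluminium spacer onto the spindle down to the bearing, then the red washer on top of it, then the brass keyhole collar, feeling gently for the angle at which it drops past the spindle's cross pin onto the washer. Finish by turning the seated collar until its two orange dots point to the two orange marks on the foot, so that the pin locks it, and let go. Press only lightly throughout, never with more than about 3 kg, and leave the other things on the table alone.

Things in the scene. Friction and masses are not known exactly. Their poses are not given: they have to be found in the camera images.
- stand: Fixed turntable stand. Origin: centre of its underside on the table; z up. Round green foot 140 mm across, 14 mm high; two orange marks on top of it on opposite sides, 54 mm from the centre along +x and -x. Amid it a steel bearing, 48 mm across, top at 34 mm, and an upright rigid spindle. Home heights of the parts' undersides above this origin: spacer 34 mm, washer 58 mm, collar 64 mm.
- seat (a point): Centre of the bearing's top, 34 mm above the stand's origin, where the spacer sits. From here the steel spindle rises on the stand's z axis: 26 mm diameter up to 61.5 mm above the stand's origin, a short chamfer to 63 mm, then a neck of 16 mm diameter.
- spindle_tip (a point): Top of the spindle, 93 mm above the stand's origin; it tapers from 16 mm diameter at 88 mm to 9 mm here.
- pin_mid (a point): Middle of the brass cross pin through the neck, 83 mm above the stand's origin. Level pin, 5 mm thick (80.5 to 85.5 mm), sticking out to 12.5 mm from the axis on both sides. It lies roughly along the stand's y axis but at an unmeasured angle up to 0.65 rad either side of it (this point's axes are the stand's, not the pin's). It does not turn when the collar is worked.
- spacer: Loose aluminium sleeve, outer diameter 46 mm, bore 30 mm, height 24 mm, 40 to 85 g. Origin: centre of its underside, z along its axis, standing upright on the table.
- washer: Loose red plastic washer, outer diameter 48 mm, bore 30 mm, 6 mm thick, 25 g, lying flat. Origin: centre of its underside, z up.
- collar: Loose brass collar, octagonal, 42 mm across flats, 14 mm high, 65 to 125 g, lying flat. Origin: centre of its underside, z up. Flats face its x axis and every 45 degrees. Bore 19.5 mm with two keyways 8 mm wide on the +x and -x sides, out to 14.5 mm from the axis; an orange dot on top at each keyway's end.
- collar_key (a point): Centre of the collar's top, axes as the collar. The collar passes the pin only with its x axis along the pin within about 0.12 rad (either way round); otherwise its underside rests on the pin, about 85 mm above the stand's origin. Once past it can be lowered to 64 mm, onto the washer, where its top is 2.5 mm under the pin and it turns freely.
- spare_washer: Bystander: small steel washer, 30 mm across, 5 mm thick; not part of the job. Origin at its underside.
- cup_a: Bystander: white cup, 85 mm high, 76 mm across. Origin at its underside.
- cup_b: Bystander: white cup, 85 mm high, 76 mm across. Origin at its underside.
- ink_dish: Bystander: small black ink dish, 56 mm across, 22 mm high. Origin at its underside.
- ink_bottle: Bystander: brown ink bottle, 110 mm high, 40 mm across. Origin at its underside.
- ink_jar: Bystander: ink jar, 60 mm high, 56 mm across. Origin at its underside.
- paint_brush: Bystander: paint brush lying on the table along its x axis. Origin at its underside.
- wrench: Bystander: wrench lying on the table along its x axis. Origin at its underside.

How it is judged:
By the outcome, as a careful person would: the job done as asked, in the order asked, and still so for the second after the job is handed in, with the robot touching nothing.
It also fails if it takes over 72 s, if anything falls off the work surface, if the arm or the gripper's body presses on something with over 40 N, if the wrist force passes 120 N, or if a joint passes its speed limit or range.

## Robot

A 6-joint arm with a two-finger parallel gripper is mounted at the origin on the work surface. World frame = base frame: x ahead of the robot, y to its left, z up, the work surface at z = 0. Lengths are in m, angles in rad, forces in N, time in s.
With the tool pointing down it reaches from about 0.25 to 0.725 m from the base axis. Payload 4 kg.
Tool frame: the origin (TCP) lies midway between the tips of the shut fingers; the grasp point (between the pads) lies 19 mm behind it (bot.grip_point_offset is the distance from the TCP to the grasp point, in m); z points along the fingers, y is the line along which they close (so a half turn about z gives the same grasp; the last joint's range is limited). The gripper opens to 85 mm and grips with 20 to 120 N. Pads are 22 mm wide; open, the fingers measure 114 mm over their backs; the gripper's body (76 mm by 85 mm) begins 54 mm behind the grasp point. The pads swing forward as they close: fully open they stand 13 mm farther back than shut.
Start: joints at [-1.292, 0.241, 0.005, 1.335, 0, 1.571], TCP at [0.138, -0.481, 0.231] pointing down, gripper open.
Joint ranges: [-2.72, 2.72], [-1.05, 1.87], [-1.09, 1.28], [-1.99, 2.15], [-1.42, 1.44], [-3.14, 3.14]. Speed limits (rad/s): [2.79, 2.79, 3.14, 3.14, 3.14, 3.14].

## Interface

Orientations are given as a unit quaternion [x, y, z, w].
In Python, from workcell import bot gives the robot as it stands.
- The arm moves only by the tool step_arm, never from a script. Its argument "targets" is text: rows parted by semicolons, each of 7 numbers parted by spaces: the opening, from -1 (shut) to 1 (fully open), so that 0 is half open, then the shift along the world's x, y, z normalised to -1 to 1, where 1 is 0.5 m, then the turn, a rotation vector about the world's x, y, z normalised to -1 to 1, where 1 is pi/4 rad. In form: gripper x y z wx wy wz; .... A call has 1 to 10 rows; each row is the pose to reach, as a shift and turn from the pose commanded when the call began; what a row does not reach only later rows make up. A row lasts 1/12 s, in which the tool goes at most 41.7 mm and 7.16 degrees, less where a joint would pass 70% of its speed; a pose out of reach is approached as far as the arm can. A call with a number of a shift or a turn outside -1 to 1 is refused whole. A call with a gripper value outside its range is refused whole. The fingers move at their own pace and stop on an object; the grip force is fixed at half the most. Time passes only in rows, so rows that repeat a pose let the fingers close. It gives the time, the measured TCP pose, the force, the opening and the grip force at its end, in the units of the state.
- bot.get_obs(): the state, without advancing time (a new reading comes with each control period).
- bot.camera(name): name is "scene" or "top" or "wrist"; returns the picture (420x560x3 uint8, red, green, blue); there is no depth.
- bot.camera_info(name): a dict with "vertical_fov" (degrees; the focal length in pixels is half the picture's height over the tangent of half this angle, whatever the lens; pixels are square), "cx", "cy" (the principal point, pixels), "pose" (4x4, takes a point from camera to world coordinates). Camera axes: x right, y up, looking along -z (the intrinsics and any distortion apply to the point x, -y, -z); pixel columns grow to the right and rows downward; lengths in m; the calibration is good to about 2 mm. A picture is of the moment at which its call begins: read the wrist's pose just before it. camera_info takes no time and is no camera call; for the wrist camera it gives the pose at the moment of the call.
- bot.job_done(): hands the job in; it is judged then, once.
The state is a dict: "clock": time; "joint_pos": joint angles; "joint_vel": joint speeds; "tau": joint torques, N m; "eef_pos": TCP position; "tool_rot": TCP orientation; "ft_force": force on the tool from outside, world axes, zero at the start; "ft_torque": the same for the moment, N m; "grip_width": finger opening in m; "grasp_force": force on a finger pad.
Only numpy, scipy, OpenCV 4.12 (cv2) and the standard library are available. Lean on these libraries where they do the work, as an engineer would, in place of code of your own. Each camera call takes 0.05 s, during which the arm holds its last target. There are 200 camera calls.

## Working session

There is one attempt and no reset: what is moved stays moved. The work goes in short steps, Python scripts to look and compute and a tool call to move; the robot and the scene stay as the last step left them, time stands still between calls to the robot, and variables do not carry over. Pictures are saved under pics/ and viewed, at most 10 in all, crops included, and the job is handed in when it is done.

Besides the shell and the picture viewer there is one more tool, called after "Request:" by a JSON object that holds its "name" and its "arguments", one argument or row to a line. step_arm: Moves the arm, as the interface text tells. Scaled input: -1 to 1 covers 0.5 m each way for a shift and pi/4 rad each way for a turn. Its arguments: {"type":"object","properties":{"targets":{"type":"string"}},"required":["targets"]}

```bash
mkdir -p pics; ls; cat > h.py <<'E'
import numpy as np, cv2
from workcell import bot
def snap(name,fn=None):
    info=bot.camera_info(name); im=bot.camera(name)
    if fn: cv2.imwrite('pics/'+fn,cv2.cvtColor(im,cv2.COLOR_RGB2BGR))
    return im,info
def ray(info,u,v,h=420):
    f=h/2/np.tan(np.radians(info['vertical_fov'])/2)
    x=np.array([(u-info['cx'])/f,(v-info['cy'])/f])
    P=np.array(info['pose']); d=P[:3,:3]@np.array([x[0],-x[1],-1.0])
    return P[:3,3],d
def onz(info,u,v,z):
    o,d=ray(info,u,v); return o+d*(z-o[2])/d[2]
def proj(info,p,h=420):
    f=h/2/np.tan(np.radians(info['vertical_fov'])/2)
    P=np.array(info['pose']); c=P[:3,:3].T@(np.array(p)-P[:3,3])
    return info['cx']+f*c[0]/-c[2], info['cy']+f*-c[1]/-c[2]
E
python3 - <<'E'
from h import *
np.set_printoptions(precision=4,suppress=True)
for n in ['top','scene','wrist']:
    im,i=snap(n,n+'1.png'); print(n,{k:v for k,v in i.items()})
print(bot.get_obs())
a=cv2.imread('pics/top1.png');cv2.imwrite('pics/top1b.png',cv2.resize(a,(800,600),interpolation=cv2.INTER_CUBIC))
E
```

```text
pics
top {'vertical_fov': 48.777710367993066, 'cx': 274.88939662698436, 'cy': 208.81213794470264, 'pose': array([[ 0.0028,  0.9936, -0.1132,  0.461 ],
       [-1.    ,  0.0031,  0.0025,  0.0043],
       [ 0.0028,  0.1132,  0.9936,  1.254 ],
       [ 0.    ,  0.    ,  0.    ,  1.    ]])}
scene {'vertical_fov': 44.815641746116654, 'cx': 284.0438478547048, 'cy': 203.81118409624472, 'pose': array([[-0.7618, -0.4308,  0.4838,  1.1795],
       [ 0.6478, -0.51  ,  0.5659,  0.6998],
       [ 0.003 ,  0.7445,  0.6676,  0.8897],
       [ 0.    ,  0.    ,  0.    ,  1.    ]])}
wrist {'vertical_fov': 69.55385686783849, 'cx': 279.1603596349544, 'cy': 211.2840211115552, 'pose': array([[ 0.2756,  0.9142,  0.297 ,  0.2149],
       [-0.9613,  0.2628,  0.0831, -0.459 ],
       [-0.0021, -0.3084,  0.9513,  0.3729],
       [ 0.    ,  0.    ,  0.    ,  1.    ]])}
{'clock': 0.15, 'joint_pos': array([-1.292 ,  0.2413,  0.0041,  1.3352,  0.    ,  1.5708]), 'joint_vel': array([-0.0013, -0.0014,  0.005 , -0.0006,  0.0018,  0.0008]), 'tau': array([ -0.0004, -37.2633,  25.2639,   0.0124,  -0.    ,  -0.    ]), 'eef_pos': array([ 0.1375, -0.4803,  0.2306]), 'tool_rot': array([ 0.9903,  0.1389, -0.0001, -0.0008]), 'ft_force': array([0.2961, 0.0945, 0.2096]), 'ft_torque': array([-0.0058, -0.0325,  0.0033]), 'grasp_force': 0.0, 'grip_width': 0.08576108883099191}
```

View pics/top1b.png

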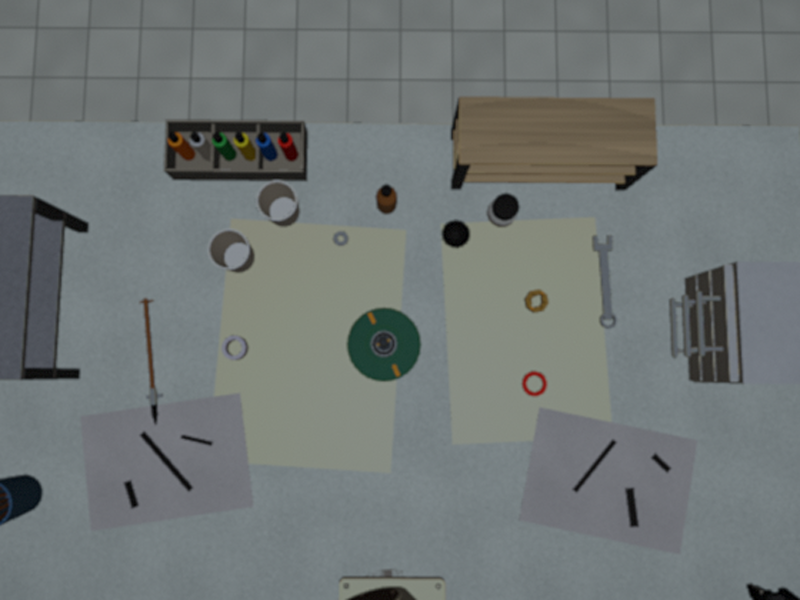

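View pics/scene1.png

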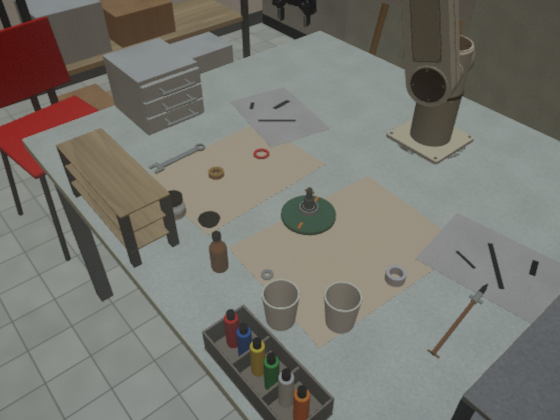

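The top view (800x600) shows the stand at about (384,344), with orange marks at (372,318) and (396,370). The spacer is at (235,347), the washer at (534,384) and the collar at (536,301). The scene view confirms the layout, and the surroundings of the parts are clear.

```bash
python3 - <<'E'
from h import *
np.set_printoptions(precision=4,suppress=True)
im=cv2.cvtColor(cv2.imread('pics/top1.png'),cv2.COLOR_BGR2RGB); i=bot.camera_info('top')
hsv=cv2.cvtColor(im,cv2.COLOR_RGB2HSV)
def blob(mask,c,r=30):
    m=np.zeros(mask.shape,np.uint8); cv2.circle(m,c,r,255,-1); m=cv2.bitwise_and(m,mask)
    cs,_=cv2.findContours(m,cv2.RETR_EXTERNAL,cv2.CHAIN_APPROX_NONE)
    return sorted(cs,key=cv2.contourArea)[::-1]
k=.7
def s(c): return (int(c[0]*k),int(c[1]*k))
g=cv2.inRange(hsv,(65,80,20),(95,255,255)); red=cv2.inRange(hsv,(0,150,60),(6,255,255))|cv2.inRange(hsv,(172,150,60),(180,255,255))
br=cv2.inRange(hsv,(10,110,40),(28,255,255))
# stand
c=blob(g,s((384,344)),32)[0]; e=cv2.fitEllipse(cv2.convexHull(c)); print('stand',e,onz(i,*e[0],.014))
c=blob(red,s((534,384)),16)[0]; e=cv2.fitEllipse(c); print('washer',e,onz(i,*e[0],.004))
c=blob(br,s((536,301)),16)[0]; e=cv2.fitEllipse(c); print('collar',e,onz(i,*e[0],.010))
for c in blob(br,s((384,344)),32)[:4]:
    M=cv2.moments(c)
    if M['m00']>0:
        u=(M['m10']/M['m00'],M['m01']/M['m00']); print('orange',u,M['m00'],onz(i,*u,.014))
x,y=s((235,347)); sub=im[y-14:y+15,x-14:x+15]
print('bg',im[y-14,x-14],im[y+14,x+14])
d=(hsv[...,1]<45).astype(np.uint8)*255
c=blob(d,(x,y),14)[0]; e=cv2.fitEllipse(c); print('spacer',e,onz(i,*e[0],.018))
E
```

```text
stand ((268.3538818359375, 240.7805938720703), (49.5959587097168, 49.71541213989258), 55.4072151184082) [0.5162 0.0184 0.014 ]
washer ((373.6391296386719, 268.27899169921875), (15.104116439819336, 15.58574104309082), 148.35780334472656) [ 0.4439 -0.2638  0.004 ]
collar ((375.0922546386719, 210.23883056640625), (13.574917793273926, 14.344594955444336), 52.90005111694336) [ 0.5996 -0.2698  0.01  ]
orange (259.7723577235772, 222.11382113821136) 20.5 [0.5661 0.0417 0.014 ]
orange (276.75, 258.95) 20.0 [ 0.4679 -0.0042  0.014 ]
bg [122 132 134] [134 140 126]
spacer ((164.0, 242.0), (27.070219039916992, 27.070219039916992), 0.0) [0.5119 0.2961 0.018 ]
```

Request:
{"name": "step_arm", "arguments": {
  "targets": "1 .32 .64 0 0 0 .95;1 .32 .64 0 0 0 .95;1 .32 .64 0 0 0 .95;1 .32 .64 0 0 0 .95;1 .32 .64 0 0 0 .95;1 .32 .64 0 0 0 .95;1 .32 .64 0 0 0 .95;1 .32 .64 0 0 0 .95;1 .32 .64 0 0 0 .95"
}}

```text
clock: 0.9
eef_pos: [0.298, -0.1576, 0.2313]
tool_rot: [0.871, 0.491, 0.0, -0.0]
ft_force: [-0.4, -0.7, -0.1]
grip_width: 0.0853
grasp_force: 0.0
```

Request:
{"name": "step_arm", "arguments": {
  "targets": "1 .32 .64 0 0 0 .95;1 .32 .64 0 0 0 .95;1 .32 .64 0 0 0 .95;1 .32 .64 0 0 0 .95;1 .32 .64 0 0 0 .95;1 .32 .64 0 0 0 .95;1 .32 .64 0 0 0 .95;1 .32 .64 0 0 0 .95;1 .32 .64 0 0 0 .95"
}}

```text
clock: 1.65
eef_pos: [0.4588, 0.1631, 0.2308]
tool_rot: [0.632, 0.775, 0.001, -0.0]
ft_force: [-0.2, 0.5, 0.3]
grip_width: 0.0852
grasp_force: 0.0
```

Request:
{"name": "step_arm", "arguments": {
  "targets": "1 .1 .27 -.1 0 0 .42;1 .1 .27 -.1 0 0 .42;1 .1 .27 -.1 0 0 .42;1 .1 .27 -.1 0 0 .42;1 .1 .27 -.1 0 0 .42;1 .1 .27 -.1 0 0 .42"
}}

```text
clock: 2.15
eef_pos: [0.5068, 0.2952, 0.1792]
tool_rot: [0.496, 0.868, -0.002, -0.001]
ft_force: [-0.0, -0.9, 0.2]
grip_width: 0.0854
grasp_force: 0.0
```

```bash
python3 - <<'E'
from h import *
np.set_printoptions(precision=4,suppress=True)
im,i=snap('wrist','w2.png'); o=bot.get_obs(); print(o['clock'],o['eef_pos'],o['tool_rot'],o['joint_pos']); print(i['pose'])
for p in [(0.512,0.296,.024),o['eef_pos']]: print(proj(i,p))
E
```

```text
2.2 [0.5069 0.2942 0.1803] [ 0.4968  0.8678 -0.0012 -0.0005] [ 0.526   0.4381  0.1534  1.2887 -0.0003  1.5659]
[[ 0.8614 -0.4835 -0.1555  0.4679]
 [ 0.5079  0.8186  0.2682  0.3634]
 [-0.0024 -0.31    0.9507  0.3216]
 [ 0.      0.      0.      1.    ]]
(np.float64(283.563143641806), np.float64(195.80708145786076))
(np.float64(276.9406739835761), np.float64(271.58519591649303))
```

View pics/w2.png

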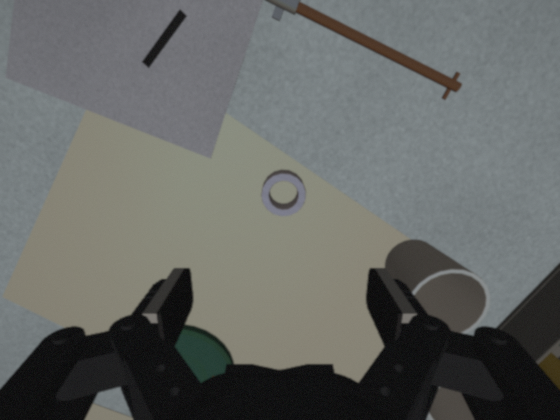

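The wrist view shows the spacer ring at about (284,195), which matches the projected estimate. The cup and brush are well clear of it.

```bash
cat >> h.py <<'E'
def ell(mask,u,v,r):
    m=np.zeros(mask.shape,np.uint8); cv2.circle(m,(int(u),int(v)),int(r),255,-1); m=cv2.bitwise_and(m,mask)
    cs,_=cv2.findContours(m,cv2.RETR_EXTERNAL,cv2.CHAIN_APPROX_NONE)
    c=max(cs,key=cv2.contourArea); return cv2.fitEllipse(cv2.convexHull(c)),c
E
python3 - <<'E'
from h import *
im=cv2.cvtColor(cv2.imread('pics/w2.png'),cv2.COLOR_BGR2RGB); i=bot.camera_info('wrist')
d=(im[...,2].astype(int)-im[...,0]>8).astype(np.uint8)*255
e,c=ell(d,284,195,30); print(e,onz(i,*e[0],.024))
E
```

```text
((283.1856384277344, 194.2854461669922), (40.96321105957031, 42.408260345458984), 87.7991943359375) [0.51134345 0.29608068 0.024     ]
```

Request:
{"name": "step_arm", "arguments": {
  "targets": "1 .009 .003 -.08 0 0 0;1 .009 .003 -.16 0 0 0;1 .009 .003 -.24 0 0 0;1 .009 .003 -.31 0 0 0;1 .009 .003 -.352 0 0 0;1 .009 .003 -.352 0 0 0"
}}

```text
clock: 2.7
eef_pos: [0.5082, 0.292, 0.0009]
tool_rot: [0.498, 0.867, -0.004, -0.002]
ft_force: [-0.8, -0.8, -1.2]
grip_width: 0.0853
grasp_force: 0.0
```

Request:
{"name": "step_arm", "arguments": {
  "targets": "-1 0 0 0 0 0 0;-1 0 0 0 0 0 0;-1 0 0 0 0 0 0;-1 0 0 0 0 0 0;-1 0 0 0 0 0 0;-1 0 0 0 0 0 0"
}}

```text
clock: 3.2
eef_pos: [0.5143, 0.2968, 0.0086]
tool_rot: [0.497, 0.868, 0.002, 0.002]
ft_force: [0.2, -0.9, 7.6]
grip_width: 0.0434
grasp_force: 61.7
```

Request:
{"name": "step_arm", "arguments": {
  "targets": "-1 0 0 .06 0 0 0;-1 0 0 .14 0 0 0;-1 0 0 .22 0 0 0;-1 0 0 .28 0 0 0;-1 0 0 .28 0 0 0;-1 0 0 .28 0 0 0"
}}

```text
clock: 3.7
eef_pos: [0.5141, 0.297, 0.1493]
tool_rot: [0.497, 0.868, 0.003, 0.002]
ft_force: [-0.2, -0.3, -1.1]
grip_width: 0.0427
grasp_force: 61.5
```

```bash
python3 - <<'E'
from h import *
np.set_printoptions(precision=4,suppress=True)
im,i=snap('wrist','w3.png'); o=bot.get_obs(); print(o['clock'],o['eef_pos'],o['tool_rot'],o['grip_width'],o['ft_force'],bot.grip_point_offset)
E
```

```text
3.75 [0.5126 0.2961 0.1469] [0.4971 0.8677 0.0014 0.0008] 0.04330904042885206 [ 0.0995 -0.2405 -1.9242] 0.0187
```

View pics/w3.png

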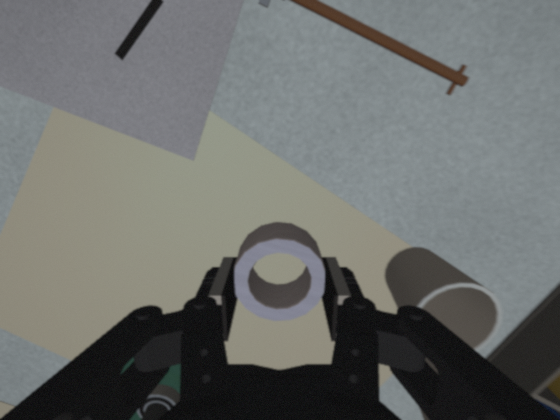

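The spacer is held upright, with its top ring at (280,276). Next I'll look at the spindle from a spot where the spacer doesn't hide it.

Request:
{"name": "step_arm", "arguments": {
  "targets": "-1 .088 -.694 .02 0 0 0;-1 .088 -.694 .02 0 0 0;-1 .088 -.694 .02 0 0 0;-1 .088 -.694 .02 0 0 0;-1 .088 -.694 .02 0 0 0;-1 .088 -.694 .02 0 0 0;-1 .088 -.694 .02 0 0 0;-1 .088 -.694 .02 0 0 0;-1 .088 -.694 .02 0 0 0;-1 .088 -.694 .02 0 0 0"
}}

```text
clock: 4.58
eef_pos: [0.5551, -0.0555, 0.1534]
tool_rot: [0.5, 0.866, -0.001, -0.001]
ft_force: [-0.3, 0.7, 0.1]
grip_width: 0.0432
grasp_force: 61.4
```

Request:
{"name": "step_arm", "arguments": {
  "targets": "-1 0 0 0 0 0 0;-1 0 0 0 0 0 0"
}}

```text
clock: 4.75
eef_pos: [0.555, -0.0506, 0.1539]
tool_rot: [0.497, 0.868, -0.0, -0.001]
ft_force: [0.3, 0.1, -0.2]
grip_width: 0.0436
grasp_force: 61.4
```

```bash
python3 - <<'E'
from h import *
np.set_printoptions(precision=4,suppress=True)
im,i=snap('wrist','w4.png'); o=bot.get_obs(); print(o['clock'],o['eef_pos'],o['tool_rot'],o['grip_width'],o['ft_force'],o['joint_pos'])
print(i['pose'])
for p in [(0.5165,0.0185,.093),(0.5165,0.0185,.014),o['eef_pos']]: print(proj(i,p))
a=cv2.imread('pics/w4.png')
cv2.imwrite('pics/w4b.png',cv2.resize(a[60:360,80:480],(800,600),interpolation=cv2.INTER_CUBIC))
E
```

```text
4.8 [ 0.5552 -0.05    0.1542] [ 0.4966  0.868  -0.0003 -0.0012] 0.04293484286023881 [ 0.0248  0.0904 -0.4616] [-0.0901  0.3986  0.0227  1.1974  0.0004  0.9492]
[[ 0.8624 -0.4819 -0.1551  0.5162]
 [ 0.5062  0.8204  0.2658  0.0174]
 [-0.0008 -0.3077  0.9515  0.2965]
 [ 0.      0.      0.      1.    ]]
(np.float64(280.68519708975623), np.float64(112.10367377266367))
(np.float64(280.33247167024257), np.float64(112.49088002755569))
(np.float64(278.45053166202155), np.float64(268.828893222366))
```

View pics/w4b.png

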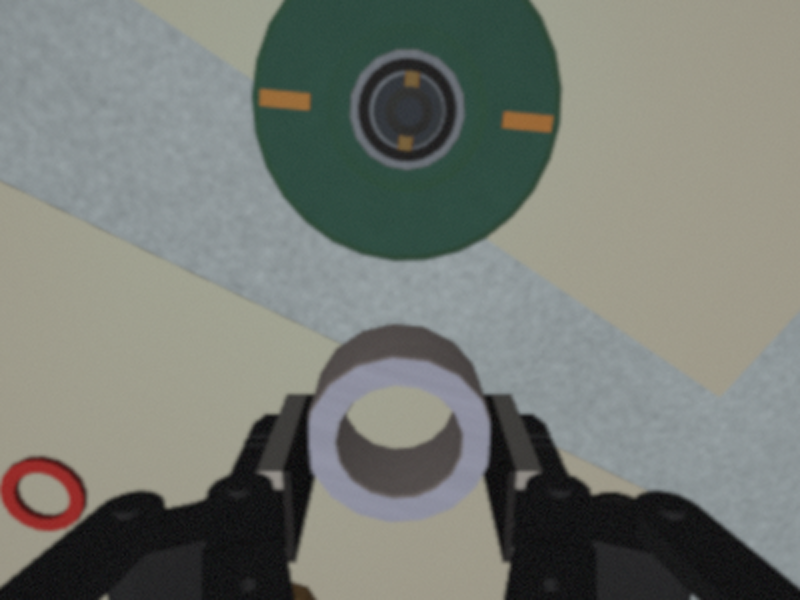

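The spindle shows at crop (407,110), with brass pin ends at (412,78) and (405,144). The foot marks are at (285,100) and (527,122), and the held spacer's top ring is at (400,440).

```bash
python3 - <<'E'
from h import *
np.set_printoptions(precision=4,suppress=True)
im=cv2.cvtColor(cv2.imread('pics/w4.png'),cv2.COLOR_BGR2RGB); i=bot.camera_info('wrist')
hsv=cv2.cvtColor(im,cv2.COLOR_RGB2HSV); o=bot.get_obs()
br=cv2.inRange(hsv,(10,90,60),(28,255,255))
def cen(u,v,r):
    m=np.zeros(br.shape,np.uint8); cv2.circle(m,(int(u),int(v)),r,255,-1); m=cv2.bitwise_and(m,br); M=cv2.moments(m,True); return M['m10']/M['m00'],M['m01']/M['m00'],M['m00']
F=lambda u,v:(80+u/2,60+v/2)
p1=cen(*F(412,78),7);p2=cen(*F(405,144),7);m1=cen(*F(285,100),18);m2=cen(*F(527,122),18)
print(p1,p2,m1,m2)
P=[onz(i,*p[:2],.0845) for p in(p1,p2)]; M=[onz(i,*p[:2],.014) for p in(m1,m2)]
ang=lambda a,b:np.arctan2(*(a-b)[1::-1])
print('pin',P,sum(P)/2,ang(*P)); print('marks',M,sum(M)/2,ang(*M))
d=(im[...,2].astype(int)-im[...,0]>8).astype(np.uint8)*255
e,c=ell(d,*F(400,440),50)
print('spacer top',e)
g=cv2.inRange(im,(100,100,110),(255,255,255))
# bearing ring
e2,c=ell(d,*F(407,110),34); print('bearing',e2,onz(i,*e2[0],.034))
for dz in(.014,.018,.022):
    s=onz(i,*e[0],o['eef_pos'][2]+dz); dd=s-o['eef_pos']; print(dz,s,dd)
E
```

```text
(285.82142857142856, 99.05357142857143, 56.0) (282.24074074074076, 131.2962962962963, 54.0) (221.67965367965368, 109.3073593073593, 231.0) (343.3580786026201, 120.41048034934498, 229.0)
pin [array([0.5155, 0.0277, 0.0845]), array([0.5239, 0.0089, 0.0845])] [0.5197 0.0183 0.0845] 1.9915822689442046
marks [array([ 0.4706, -0.0051,  0.014 ]), array([0.5688, 0.0418, 0.014 ])] [0.5197 0.0183 0.014 ] -2.6963970897074536
spacer top ((279.1535339355469, 279.3144836425781), (80.41118621826172, 92.6143798828125), 88.46745300292969)
bearing ((283.0, 115.0), (67.85603332519531, 67.85603332519531), 0.0) [0.5196 0.0183 0.034 ]
0.014 [ 0.5548 -0.0478  0.1682] [-0.0004  0.0023  0.014 ]
0.018 [ 0.5536 -0.0457  0.1722] [-0.0016  0.0043  0.018 ]
0.022 [ 0.5524 -0.0437  0.1762] [-0.0028  0.0064  0.022 ]
```

Request:
{"name": "step_arm", "arguments": {
  "targets": "-1 -.035 .067 0 0 0 0;-1 -.07 .134 0 0 0 0;-1 -.07 .134 -.05 0 0 0;-1 -.07 .134 -.1 0 0 0;-1 -.07 .134 -.1 0 0 0;-1 -.07 .134 -.1 0 0 0"
}}

```text
clock: 5.3
eef_pos: [0.5193, 0.0172, 0.1042]
tool_rot: [0.496, 0.868, -0.001, -0.002]
ft_force: [0.3, -0.2, -1.2]
grip_width: 0.0431
grasp_force: 61.4
```

```bash
python3 - <<'E'
from h import *
np.set_printoptions(precision=4,suppress=True)
im,i=snap('wrist','w5.png'); o=bot.get_obs(); print(o['clock'],o['eef_pos'],o['tool_rot'],o['grip_width'],o['ft_force'])
for p in [(0.5197,0.0183,.093),(0.5197,0.0183,.119)]: print(proj(i,p))
d=(im[...,2].astype(int)-im[...,0]>8).astype(np.uint8)*255
e,c=ell(d,279,279,52); print(e, onz(i,*e[0],o['eef_pos'][2]+.0145))
a=cv2.imread('pics/w5.png')
cv2.imwrite('pics/w5b.png',cv2.resize(a[200:350,180:380],(800,600),interpolation=cv2.INTER_CUBIC))
E
```

```text
5.35 [0.5208 0.0168 0.1056] [ 0.4964  0.8681 -0.0002 -0.0004] 0.0429506336943845 [-0.0925 -0.3173 -1.4871]
(np.float64(279.31996627174505), np.float64(258.1748198583747))
(np.float64(279.2239537463145), np.float64(282.7930881245186))
((279.147705078125, 285.1052551269531), (92.55076599121094, 95.59544372558594), 84.48699188232422) [0.52   0.0177 0.1201]
```

View pics/w5b.png

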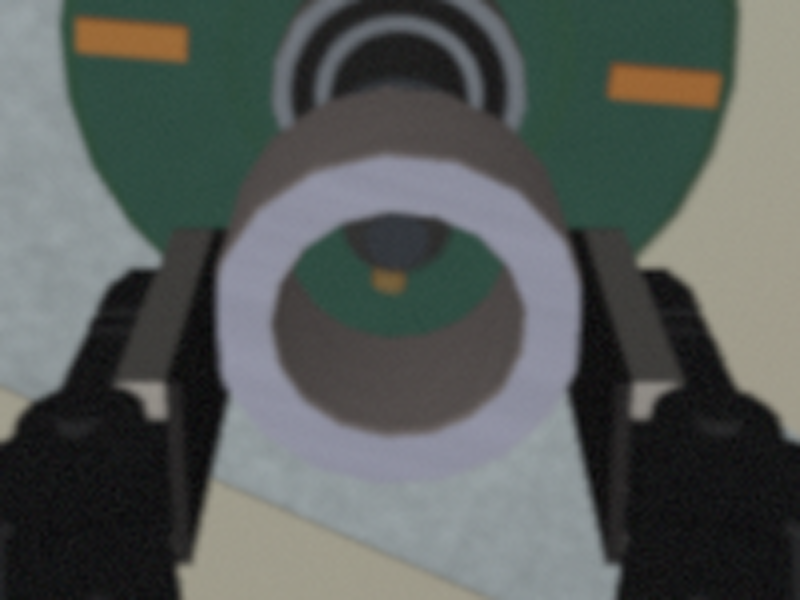

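The ring and spindle tip are aligned left to right, at crop x 397 for both. The computed ring centre is within 1 mm of the axis, so I'm lowering it.

Request:
{"name": "step_arm", "arguments": {
  "targets": "-1 0 0 -.02 0 0 0;-1 0 0 -.04 0 0 0;-1 0 0 -.06 0 0 0;-1 0 0 -.06 0 0 0"
}}

```text
clock: 5.68
eef_pos: [0.5195, 0.0155, 0.0731]
tool_rot: [0.497, 0.868, -0.001, -0.002]
ft_force: [-0.2, 0.3, -1.0]
grip_width: 0.0427
grasp_force: 61.5
```

Request:
{"name": "step_arm", "arguments": {
  "targets": "-1 0 0 -.014 0 0 0;-1 0 0 -.028 0 0 0;-1 0 0 -.04 0 0 0;-1 0 0 -.04 0 0 0"
}}

```text
clock: 6.02
eef_pos: [0.5201, 0.0157, 0.0538]
tool_rot: [0.497, 0.868, -0.001, -0.001]
ft_force: [-0.5, 0.4, -1.3]
grip_width: 0.0432
grasp_force: 61.5
```

Request:
{"name": "step_arm", "arguments": {
  "targets": "-1 0 0 -.008 0 0 0;-1 0 0 -.014 0 0 0;-1 0 0 -.014 0 0 0"
}}

```text
clock: 6.27
eef_pos: [0.5209, 0.0158, 0.0478]
tool_rot: [0.497, 0.868, -0.0, -0.0]
ft_force: [0.7, -0.3, 0.0]
grip_width: 0.0434
grasp_force: 61.5
```

Request:
{"name": "step_arm", "arguments": {
  "targets": "-1 0 0 -.005 0 0 0;-1 0 0 -.005 0 0 0;-1 0 0 -.005 0 0 0"
}}

```text
clock: 6.52
eef_pos: [0.5212, 0.0158, 0.0458]
tool_rot: [0.497, 0.868, 0.0, 0.0]
ft_force: [-0.3, -0.4, -0.7]
grip_width: 0.0433
grasp_force: 61.5
```

Request:
{"name": "step_arm", "arguments": {
  "targets": "-1 0 0 -.005 0 0 0;-1 0 0 -.005 0 0 0;-1 0 0 -.005 0 0 0"
}}

```text
clock: 6.77
eef_pos: [0.5211, 0.0158, 0.0432]
tool_rot: [0.497, 0.868, 0.0, 0.0]
ft_force: [-0.1, 0.6, -0.9]
grip_width: 0.043
grasp_force: 61.5
```

Request:
{"name": "step_arm", "arguments": {
  "targets": "-1 0 0 -.004 0 0 0;-1 0 0 -.004 0 0 0;-1 0 0 -.004 0 0 0"
}}

```text
clock: 7.02
eef_pos: [0.5214, 0.0158, 0.0426]
tool_rot: [0.497, 0.868, 0.0, 0.0]
ft_force: [-2.8, -0.7, 7.6]
grip_width: 0.0433
grasp_force: 62.3
```

Request:
{"name": "step_arm", "arguments": {
  "targets": "1 0 0 0 0 0 0;1 0 0 0 0 0 0;1 0 0 0 0 0 0;1 0 0 0 0 0 0;1 0 0 .06 0 0 0;1 0 0 .14 0 0 0;1 0 0 .22 0 0 0;1 0 0 .26 0 0 0"
}}

```text
clock: 7.68
eef_pos: [0.5232, 0.0159, 0.1759]
tool_rot: [0.497, 0.868, 0.002, 0.003]
ft_force: [1.7, 0.2, 0.4]
grip_width: 0.0853
grasp_force: 0.0
```

Request:
{"name": "step_arm", "arguments": {
  "targets": "1 -.152 -.56 0 0 0 0;1 -.152 -.56 0 0 0 0;1 -.152 -.56 0 0 0 0;1 -.152 -.56 0 0 0 0;1 -.152 -.56 0 0 0 0;1 -.152 -.56 0 0 0 0;1 -.152 -.56 0 0 0 0;1 -.152 -.56 0 0 0 0;1 -.152 -.56 0 0 0 0;1 -.152 -.56 0 0 0 0"
}}

```text
clock: 8.52
eef_pos: [0.4449, -0.264, 0.1709]
tool_rot: [0.498, 0.867, 0.0, -0.0]
ft_force: [-0.0, -0.8, 0.5]
grip_width: 0.0855
grasp_force: 0.0
```

```bash
python3 - <<'E'
from h import *
np.set_printoptions(precision=4,suppress=True)
im,i=snap('wrist','w6.png'); o=bot.get_obs(); print(o['clock'],o['eef_pos'],o['tool_rot'],o['joint_pos'][[0,5]])
hsv=cv2.cvtColor(im,cv2.COLOR_RGB2HSV)
red=cv2.inRange(hsv,(0,130,60),(8,255,255))|cv2.inRange(hsv,(170,130,60),(180,255,255))
e,c=ell(red,*proj(i,(.445,-.264,.006)),60); print(e,onz(i,*e[0],.006),onz(i,*e[0],.004))
br=cv2.inRange(hsv,(10,100,40),(28,255,255)); cs,_=cv2.findContours(br,0,1)
for c in cs:
    if cv2.contourArea(c)>100: e=cv2.fitEllipse(c); print('brass',e,onz(i,*e[0],.014))
t,ti=snap('top','t6.png')
cv2.imwrite('pics/t6b.png',cv2.resize(t[210:275,225:315,::-1],(720,520),interpolation=cv2.INTER_CUBIC))
E
```

```text
8.5667 [ 0.4452 -0.2633  0.171 ] [ 0.4968  0.8678  0.0002 -0.0004] [-0.5344  0.5055]
((279.709228515625, 192.9746551513672), (42.170570373535156, 43.109466552734375), 89.26290893554688) [ 0.4469 -0.2643  0.006 ] [ 0.4472 -0.2647  0.004 ]
brass ((398.1875305175781, 263.959228515625), (29.03855323791504, 39.6351318359375), 119.0486831665039) [ 0.5997 -0.2662  0.014 ]
```

Request:
{"name": "step_arm", "arguments": {
  "targets": ".45 .004 -.002 -.08 0 0 0;.45 .004 -.002 -.16 0 0 0;.45 .004 -.002 -.24 0 0 0;.45 .004 -.002 -.29 0 0 0;.45 .004 -.002 -.32 0 0 0;.45 .004 -.002 -.32 0 0 0;.45 .004 -.002 -.32 0 0 0"
}}

```text
clock: 9.2
eef_pos: [0.4471, -0.2635, 0.0108]
tool_rot: [0.496, 0.868, 0.0, -0.001]
ft_force: [0.4, -0.3, 1.1]
grip_width: 0.0619
grasp_force: 0.0
```

Request:
{"name": "step_arm", "arguments": {
  "targets": ".45 0 0 -.008 0 0 0;.45 0 0 -.008 0 0 0;.45 0 0 -.008 0 0 0"
}}

```text
clock: 9.45
eef_pos: [0.4482, -0.2655, 0.0086]
tool_rot: [0.497, 0.868, -0.0, 0.001]
ft_force: [0.3, 0.8, 0.4]
grip_width: 0.0617
grasp_force: 0.0
```

Request:
{"name": "step_arm", "arguments": {
  "targets": ".45 0 0 -.007 0 0 0;.45 0 0 -.007 0 0 0;.45 0 0 -.007 0 0 0"
}}

```text
clock: 9.7
eef_pos: [0.4471, -0.2653, 0.0041]
tool_rot: [0.497, 0.868, -0.0, 0.0]
ft_force: [-0.4, 0.1, 0.2]
grip_width: 0.0618
grasp_force: 0.0
```

Request:
{"name": "step_arm", "arguments": {
  "targets": ".45 0 0 -.006 0 0 0;.45 0 0 -.006 0 0 0;.45 0 0 -.006 0 0 0"
}}

```text
clock: 9.95
eef_pos: [0.4469, -0.2651, 0.0006]
tool_rot: [0.497, 0.868, 0.0, -0.0]
ft_force: [-0.8, -0.8, 1.0]
grip_width: 0.0618
grasp_force: 0.0
```

Request:
{"name": "step_arm", "arguments": {
  "targets": ".25 0 0 .004 0 0 0;.25 0 0 .004 0 0 0;.25 0 0 .004 0 0 0"
}}

```text
clock: 10.2
eef_pos: [0.4473, -0.2653, 0.003]
tool_rot: [0.497, 0.868, -0.0, 0.0]
ft_force: [0.9, 0.1, 0.2]
grip_width: 0.0535
grasp_force: 0.0
```

Request:
{"name": "step_arm", "arguments": {
  "targets": "-1 0 0 0 0 0 0;-1 0 0 0 0 0 0;-1 0 0 0 0 0 0;-1 0 0 0 0 0 0"
}}

```text
clock: 10.53
eef_pos: [0.4526, -0.2659, 0.0062]
tool_rot: [0.497, 0.868, 0.003, 0.005]
ft_force: [5.3, 3.3, 8.8]
grip_width: 0.0051
grasp_force: 4.3
```

Request:
{"name": "step_arm", "arguments": {
  "targets": "-1 0 0 .03 0 0 0;.45 0 0 .1 0 0 0;.45 0 0 .18 0 0 0;.45 0 0 .26 0 0 0;.45 0 0 .34 0 0 0;.45 0 0 .34 0 0 0;.45 0 0 .34 0 0 0"
}}

```text
clock: 11.12
eef_pos: [0.4491, -0.2663, 0.1761]
tool_rot: [0.497, 0.868, -0.0, 0.004]
ft_force: [-1.1, 0.5, -1.1]
grip_width: 0.0619
grasp_force: 0.0
```

```bash
cat > wash.py <<'E'
from h import *
import sys
np.set_printoptions(precision=4,suppress=True)
im,i=snap('wrist',sys.argv[1]); o=bot.get_obs(); print(o['clock'],o['eef_pos'],o['tool_rot'],o['ft_force'],o['grip_width'])
hsv=cv2.cvtColor(im,cv2.COLOR_RGB2HSV)
red=cv2.inRange(hsv,(0,130,60),(8,255,255))|cv2.inRange(hsv,(170,130,60),(180,255,255))
z=float(sys.argv[2])
e,c=ell(red,280,210,130); print(e,onz(i,*e[0],z))
E
python3 wash.py w7.png .006
```

```text
11.1667 [ 0.4476 -0.2655  0.1738] [0.4972 0.8677 0.     0.0013] [ 0.0469 -0.1992 -0.6942] 0.06230270823772585
((268.4269714355469, 187.0673370361328), (41.61080551147461, 42.307029724121094), 88.97659301757812) [ 0.4394 -0.269   0.006 ]
```

Request:
{"name": "step_arm", "arguments": {
  "targets": ".32 -.016 -.007 -.08 0 0 0;.32 -.016 -.007 -.16 0 0 0;.32 -.016 -.007 -.24 0 0 0;.32 -.016 -.007 -.3 0 0 0;.32 -.016 -.007 -.34 0 0 0;.32 -.016 -.007 -.34 0 0 0;.32 -.016 -.007 -.34 0 0 0"
}}

```text
clock: 11.75
eef_pos: [0.4368, -0.2673, 0.0002]
tool_rot: [0.497, 0.868, 0.0, -0.003]
ft_force: [-0.5, 0.3, 1.2]
grip_width: 0.0567
grasp_force: 0.0
```

Request:
{"name": "step_arm", "arguments": {
  "targets": ".32 0 0 -.006 0 0 0;.32 0 0 -.006 0 0 0;.32 0 0 -.006 0 0 0"
}}

```text
clock: 12.0
eef_pos: [0.439, -0.2686, -0.0001]
tool_rot: [0.497, 0.868, -0.0, -0.0]
ft_force: [0.0, -0.3, -0.3]
grip_width: 0.056
grasp_force: 0.0
```

Request:
{"name": "step_arm", "arguments": {
  "targets": ".32 0 0 -.004 0 0 0;.32 0 0 -.004 0 0 0;.32 0 0 -.004 0 0 0"
}}

```text
clock: 12.25
eef_pos: [0.4392, -0.2687, -0.0019]
tool_rot: [0.497, 0.868, -0.0, 0.0]
ft_force: [0.4, -0.5, 0.3]
grip_width: 0.0564
grasp_force: 0.0
```

Request:
{"name": "step_arm", "arguments": {
  "targets": ".32 0 0 -.004 0 0 0;.32 0 0 -.004 0 0 0;.32 0 0 -.004 0 0 0"
}}

```text
clock: 12.5
eef_pos: [0.4391, -0.2687, -0.0042]
tool_rot: [0.497, 0.868, -0.0, 0.0]
ft_force: [0.1, 0.6, 0.4]
grip_width: 0.0563
grasp_force: 0.1
```

Request:
{"name": "step_arm", "arguments": {
  "targets": ".32 0 0 -.003 0 0 0;.32 0 0 -.003 0 0 0;.32 0 0 -.003 0 0 0"
}}

```text
clock: 12.75
eef_pos: [0.4391, -0.2687, -0.0043]
tool_rot: [0.497, 0.868, -0.0, 0.0]
ft_force: [-3.5, 1.9, 11.5]
grip_width: 0.0563
grasp_force: 5.6
```

Request:
{"name": "step_arm", "arguments": {
  "targets": ".32 0 0 .007 0 0 0;.32 0 0 .007 0 0 0;.2 0 0 .007 0 0 0;-1 0 0 .007 0 0 0;-1 0 0 .007 0 0 0;-1 0 0 .007 0 0 0;-1 0 0 .007 0 0 0"
}}

```text
clock: 13.33
eef_pos: [0.4392, -0.2688, -0.0015]
tool_rot: [0.497, 0.868, -0.0, 0.0]
ft_force: [-1.9, 0.4, 8.0]
grip_width: 0.0441
grasp_force: 59.9
```

Request:
{"name": "step_arm", "arguments": {
  "targets": "-1 0 0 .06 0 0 0;-1 0 0 .14 0 0 0;-1 .03 .06 .22 0 0 0;-1 .06 .12 .3 0 0 0;-1 .1 .18 .31 0 0 0;-1 .14 .24 .31 0 0 0;-1 .17 .31 .31 0 0 0;-1 .2 .38 .31 0 0 0;-1 .232 .436 .31 0 0 0;-1 .232 .436 .31 0 0 0"
}}

```text
clock: 14.17
eef_pos: [0.5576, -0.0453, 0.1523]
tool_rot: [0.494, 0.869, 0.001, 0.0]
ft_force: [1.2, -0.3, -0.4]
grip_width: 0.0446
grasp_force: 61.6
```

Request:
{"name": "step_arm", "arguments": {
  "targets": "-1 0 0 0 0 0 0;-1 0 0 0 0 0 0"
}}

```text
clock: 14.33
eef_pos: [0.5545, -0.0507, 0.1521]
tool_rot: [0.497, 0.868, -0.001, -0.001]
ft_force: [-0.5, -0.6, -0.2]
grip_width: 0.044
grasp_force: 61.6
```

```bash
python3 wash.py w8.png .161; python3 - <<'E'
import cv2
a=cv2.imread('pics/w8.png')
cv2.imwrite('pics/w8b.png',cv2.resize(a[60:360,80:480],(800,600),interpolation=cv2.INTER_CUBIC))
E
```

```text
14.3833 [ 0.5544 -0.0514  0.1522] [ 0.4975  0.8675 -0.0005 -0.0006] [-0.2194  0.501  -0.228 ] 0.04412271885524475
((279.2522277832031, 276.4727783203125), (82.22443389892578, 91.77638244628906), 90.12889862060547) [ 0.5549 -0.0496  0.161 ]
```

View pics/w8b.png

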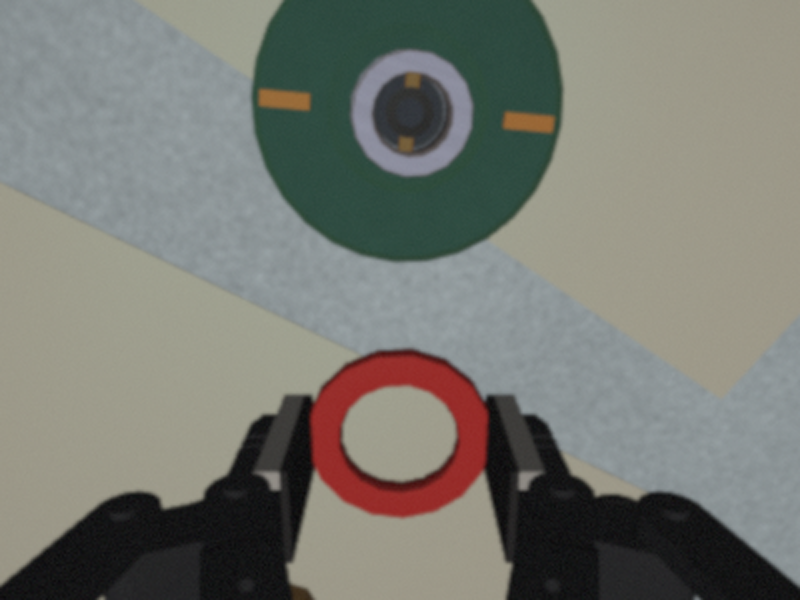

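The spacer is seated concentric on the spindle, at crop (412,112). The washer is held flat at (400,435).

```bash
cat > stand.py <<'E'
from h import *
def stand(fn,i,z0=.014):
    im=cv2.cvtColor(cv2.imread(fn),cv2.COLOR_BGR2RGB); hsv=cv2.cvtColor(im,cv2.COLOR_RGB2HSV)
    br=cv2.inRange(hsv,(10,90,60),(28,255,255))
    def cen(u,v,r):
        m=np.zeros(br.shape,np.uint8); cv2.circle(m,(int(u),int(v)),r,255,-1); m=cv2.bitwise_and(m,br); M=cv2.moments(m,True); return M['m10']/M['m00'],M['m01']/M['m00']
    F=lambda u,v:(80+u/2,60+v/2)
    P=[onz(i,*cen(*F(*p),7),.0845) for p in((412,78),(405,144))]; M=[onz(i,*cen(*F(*p),18),.014) for p in((285,100),(527,122))]
    ang=lambda a,b:np.arctan2(*(a-b)[1::-1])
    return sum(P)/2,ang(*P),sum(M)/2,ang(M[1],M[0])
E
python3 -c "
from stand import *
print(stand('pics/w8.png',bot.camera_info('wrist')))"
```

```text
(array([0.51934593, 0.01686997, 0.0845    ]), np.float64(1.9911283217292193), array([0.5192694 , 0.01692486, 0.014     ]), np.float64(0.44116339737184784))
```

Request:
{"name": "step_arm", "arguments": {
  "targets": "-1 -.036 .067 0 0 0 0;-1 -.071 .134 0 0 0 0;-1 -.071 .134 0 0 0 0;-1 -.071 .134 -.05 0 0 0;-1 -.071 .134 -.1 0 0 0;-1 -.071 .134 -.1 0 0 0"
}}

```text
clock: 14.88
eef_pos: [0.5158, 0.0148, 0.0988]
tool_rot: [0.498, 0.867, -0.002, -0.003]
ft_force: [-1.1, 0.2, -0.7]
grip_width: 0.0442
grasp_force: 61.6
```

```bash
python3 wash.py w9.png .1105; python3 - <<'E'
import cv2
from h import *
i=bot.camera_info('wrist')
print(proj(i,(.5195,.0176,.093)))
a=cv2.imread('pics/w9.png')
cv2.imwrite('pics/w9b.png',cv2.resize(a[200:350,180:380],(800,600),interpolation=cv2.INTER_CUBIC))
E
```

```text
14.9333 [0.5169 0.0149 0.1007] [ 0.4981  0.8671 -0.0018 -0.0026] [-0.0197 -0.1778 -0.2729] 0.044243748277461616
((279.1184997558594, 275.8626708984375), (83.1943130493164, 91.67749786376953), 90.92141723632812) [0.5151 0.0176 0.1105]
(np.float64(284.3589556804826), np.float64(260.59974464802053))
```

View pics/w9b.png

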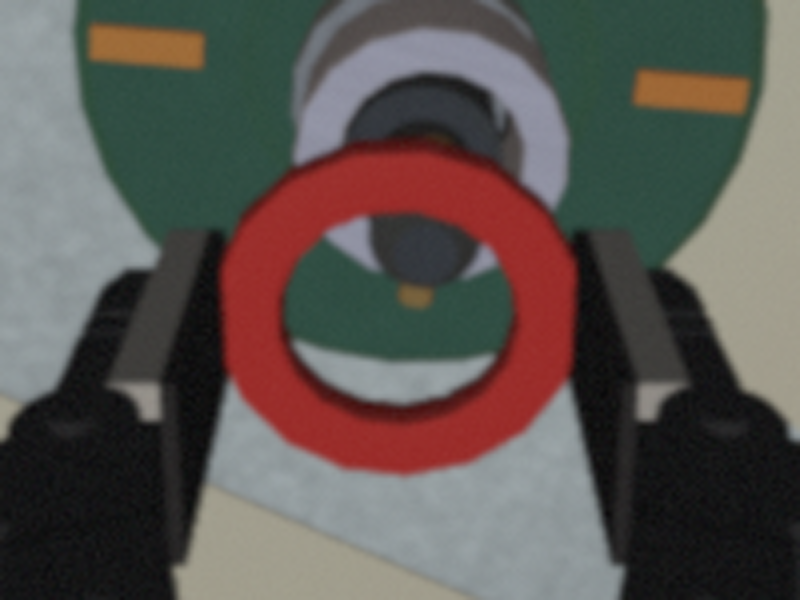

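The washer centre is at crop x 399 and the spindle tip at x 424, about 3 mm off along the closing axis. I'll let the arm settle and measure again.

Request:
{"name": "step_arm", "arguments": {
  "targets": "-1 0 0 0 0 0 0;-1 0 0 0 0 0 0;-1 0 0 0 0 0 0"
}}

```text
clock: 15.18
eef_pos: [0.5209, 0.0158, 0.1044]
tool_rot: [0.498, 0.867, 0.001, 0.001]
ft_force: [-0.2, 0.6, -0.0]
grip_width: 0.0442
grasp_force: 61.6
```

```bash
python3 wash.py w10.png .108; python3 - <<'E'
from h import *
i=bot.camera_info('wrist')
print(proj(i,(.5195,.0176,.093)))
im=cv2.cvtColor(cv2.imread('pics/w10.png'),cv2.COLOR_BGR2RGB)
hsv=cv2.cvtColor(im,cv2.COLOR_RGB2HSV); br=cv2.inRange(hsv,(10,90,60),(28,255,255))
n,l,s,c=cv2.connectedComponentsWithStats(br)
for k in range(1,n):
    if s[k,4]>15: print(s[k],c[k],onz(i,*c[k],.014))
E
```

```text
15.2333 [0.5208 0.0159 0.1043] [0.4975 0.8675 0.0007 0.0012] [-0.2326 -0.2193 -1.1078] 0.044107947846877306
((279.2000427246094, 276.0317687988281), (82.85681915283203, 91.76636505126953), 90.87814331054688) [0.5226 0.0144 0.108 ]
(np.float64(277.2141462333384), np.float64(255.89870938150014))
[196 201  29  11 268] [209.98880597 206.19029851] [ 0.47024721 -0.0056018   0.014     ]
[330 212  29  11 260] [343.68846154 217.07307692] [0.56836719 0.04096458 0.014     ]
[274 228  10   7  63] [278.84126984 231.17460317] [0.52896746 0.00365973 0.014     ]
[272 263   8   6  33] [275.15151515 265.51515152] [ 0.54226114 -0.02533455  0.014     ]
[507 327  43  33 236] [528.72457627 342.41525424] [0.79044594 0.0251653  0.014     ]
[534 356  10   8  23] [537.95652174 360.2173913 ] [0.81360204 0.01416919 0.014     ]
[544 381  16  37 389] [553.18251928 399.06169666] [ 0.86369857 -0.01421855  0.014     ]
```

Request:
{"name": "step_arm", "arguments": {
  "targets": "-1 -.003 .001 0 0 0 0;-1 -.003 .001 -.02 0 0 0;-1 -.003 .001 -.04 0 0 0;-1 -.003 .001 -.06 0 0 0;-1 -.003 .001 -.07 0 0 0;-1 -.003 .001 -.07 0 0 0;-1 -.003 .001 -.07 0 0 0"
}}

```text
clock: 15.82
eef_pos: [0.5174, 0.0168, 0.0669]
tool_rot: [0.497, 0.868, -0.001, -0.001]
ft_force: [-0.1, 0.2, 0.4]
grip_width: 0.0441
grasp_force: 61.6
```

Request:
{"name": "step_arm", "arguments": {
  "targets": "-1 0 0 -.008 0 0 0;-1 0 0 -.012 0 0 0;-1 0 0 -.012 0 0 0"
}}

```text
clock: 16.07
eef_pos: [0.518, 0.0168, 0.0615]
tool_rot: [0.497, 0.868, -0.0, -0.0]
ft_force: [-0.3, 0.8, -1.3]
grip_width: 0.0446
grasp_force: 61.6
```

Request:
{"name": "step_arm", "arguments": {
  "targets": "-1 0 0 -.005 0 0 0;-1 0 0 -.005 0 0 0;-1 0 0 -.005 0 0 0"
}}

```text
clock: 16.32
eef_pos: [0.5185, 0.0168, 0.0598]
tool_rot: [0.497, 0.868, 0.0, 0.0]
ft_force: [-0.3, 0.7, 2.4]
grip_width: 0.0442
grasp_force: 61.9
```

Request:
{"name": "step_arm", "arguments": {
  "targets": "-1 0 0 -.004 0 0 0;-1 0 0 -.004 0 0 0;-1 0 0 -.004 0 0 0"
}}

```text
clock: 16.57
eef_pos: [0.5179, 0.0172, 0.0571]
tool_rot: [0.497, 0.868, 0.0, -0.0]
ft_force: [-0.3, 1.9, 0.4]
grip_width: 0.0443
grasp_force: 61.6
```

Request:
{"name": "step_arm", "arguments": {
  "targets": "-1 0 0 -.003 0 0 0;-1 0 0 -.003 0 0 0;-1 0 0 -.003 0 0 0"
}}

```text
clock: 16.82
eef_pos: [0.518, 0.0173, 0.0565]
tool_rot: [0.497, 0.868, 0.0, -0.0]
ft_force: [-1.8, 1.8, 6.7]
grip_width: 0.0445
grasp_force: 62.3
```

Request:
{"name": "step_arm", "arguments": {
  "targets": "1 0 0 0 0 0 0;1 0 0 0 0 0 0;1 0 0 0 0 0 0;1 0 0 0 0 0 0;1 0 0 .06 0 0 0;1 0 0 .14 0 0 0;1 0 0 .22 0 0 0;1 0 0 .24 0 0 0"
}}

```text
clock: 17.48
eef_pos: [0.5216, 0.0168, 0.1821]
tool_rot: [0.497, 0.868, 0.003, 0.004]
ft_force: [1.7, 0.7, 0.0]
grip_width: 0.0853
grasp_force: 0.0
```

Request:
{"name": "step_arm", "arguments": {
  "targets": "1 .164 -.568 0 0 0 0;1 .164 -.568 0 0 0 0;1 .164 -.568 0 0 0 0;1 .164 -.568 0 0 0 0;1 .164 -.568 0 0 0 0;1 .164 -.568 0 0 0 0;1 .164 -.568 0 0 0 0;1 .164 -.568 0 0 0 0;1 .164 -.568 0 0 0 0;1 .164 -.568 0 0 0 0"
}}

```text
clock: 18.32
eef_pos: [0.5995, -0.2673, 0.1746]
tool_rot: [0.498, 0.867, 0.0, -0.001]
ft_force: [-0.0, -0.1, 0.4]
grip_width: 0.0853
grasp_force: 0.0
```

Request:
{"name": "step_arm", "arguments": {
  "targets": "1 0 0 0 0 0 0;1 0 0 0 0 0 0;1 0 0 0 0 0 0"
}}

```text
clock: 18.57
eef_pos: [0.6002, -0.2656, 0.1763]
tool_rot: [0.496, 0.868, 0.0, 0.0]
ft_force: [0.4, -0.1, -0.4]
grip_width: 0.0856
grasp_force: 0.0
```

```bash
python3 - <<'E'
from h import *
np.set_printoptions(precision=4,suppress=True)
im,i=snap('wrist','w11.png'); o=bot.get_obs(); print(o['clock'],o['eef_pos'],o['tool_rot'],o['joint_pos'][[0,5]])
u,v=map(int,proj(i,(.6,-.268,.014))); print(u,v)
cv2.imwrite('pics/w11b.png',cv2.resize(im[v-45:v+45,u-60:u+60,::-1],(800,600),interpolation=cv2.INTER_CUBIC))
hsv=cv2.cvtColor(im,cv2.COLOR_RGB2HSV)
br=cv2.inRange(hsv,(8,90,30),(30,255,255)); e,c=ell(br,u,v,40); print(e,onz(i,*e[0],.014),onz(i,*e[0],.01))
t,ti=snap('top'); hs=cv2.cvtColor(t,cv2.COLOR_RGB2HSV)
red=cv2.inRange(hs,(0,150,60),(6,255,255))|cv2.inRange(hs,(172,150,60),(180,255,255))
e,c=ell(red,268,238,15); print('washer on stand',e,onz(ti,*e[0],.064))
E
```

```text
18.6167 [ 0.6002 -0.2658  0.1764] [0.4963 0.8681 0.     0.0003] [-0.4169  0.6219]
276 194
((277.821044921875, 196.5982208251953), (39.66496658325195, 41.068634033203125), 18.230669021606445) [ 0.6023 -0.2698  0.014 ] [ 0.6028 -0.2708  0.01  ]
washer on stand ((268.9643249511719, 239.29473876953125), (17.56715965270996, 18.42754364013672), 132.9595184326172) [0.5177 0.0163 0.064 ]
```

View pics/w11b.png

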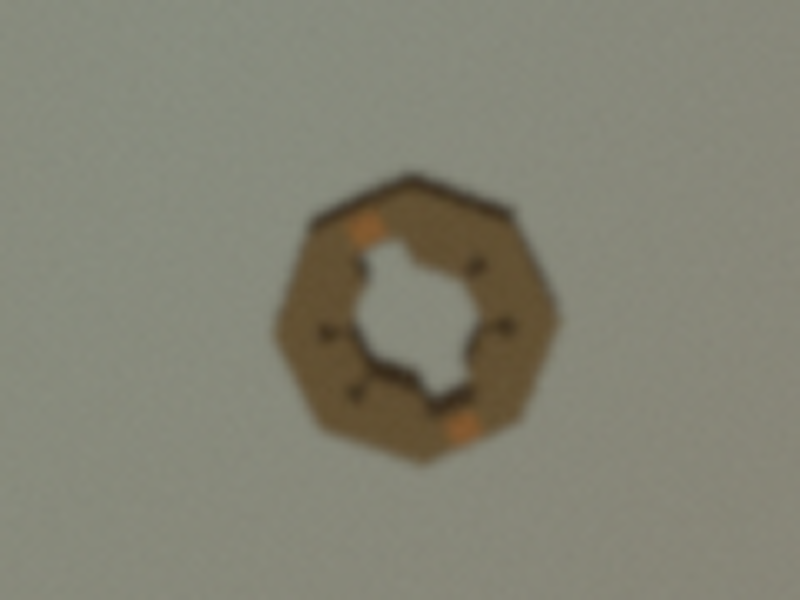

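```bash
python3 - <<'E'
from h import *
i=bot.camera_info('wrist')
a,b=[onz(i,216+x/6.667,149+y/6.667,.014) for x,y in((367,230),(463,427))]
t=bot.get_obs()['tool_rot']; psi=2*np.arctan2(t[1],t[0])
d=a-b; print(a,b,(a+b)/2,'collar ang',np.arctan2(d[1],d[0]),'psi',psi,np.hypot(*d[:2]))
E
```

```text
[ 0.5893533  -0.26173464  0.014     ] [ 0.61857169 -0.2817337   0.014     ] [ 0.60396249 -0.27173417  0.014     ] collar ang 2.5413670607925445 psi 2.1025828348332665 0.03540729759511917
```

Dots are at full-image (271,183) and (285,213), so the collar's x axis is at about 2.54 rad. I'll turn the tool by +0.44 rad and grasp across its ±y flats.

Request:
{"name": "step_arm", "arguments": {
  "targets": "1 .006 -.01 -.04 0 0 .15;1 .006 -.01 -.1 0 0 .3;1 .006 -.01 -.16 0 0 .45;1 .006 -.01 -.2 0 0 .56;1 .006 -.01 -.26 0 0 .56;1 .006 -.01 -.31 0 0 .56;1 .006 -.01 -.347 0 0 .56;1 .006 -.01 -.347 0 0 .56;1 .006 -.01 -.347 0 0 .56;1 .006 -.01 -.347 0 0 .56"
}}

```text
clock: 19.5
eef_pos: [0.6042, -0.2724, 0.0039]
tool_rot: [0.296, 0.955, -0.0, 0.001]
ft_force: [-0.2, 0.0, 0.6]
grip_width: 0.0853
grasp_force: 0.0
```

Request:
{"name": "step_arm", "arguments": {
  "targets": ".2 0 0 0 0 0 0;.2 0 0 0 0 0 0;.2 0 0 0 0 0 0"
}}

```text
clock: 19.75
eef_pos: [0.6042, -0.2726, 0.004]
tool_rot: [0.296, 0.955, -0.0, 0.001]
ft_force: [0.5, 0.4, 0.1]
grip_width: 0.0525
grasp_force: 0.0
```

Request:
{"name": "step_arm", "arguments": {
  "targets": ".2 0 0 -.004 0 0 0;.2 0 0 -.004 0 0 0;-1 0 0 -.004 0 0 0;-1 0 0 -.004 0 0 0;-1 0 0 -.004 0 0 0;-1 0 0 -.004 0 0 0;-1 0 0 -.004 0 0 0"
}}

```text
clock: 20.33
eef_pos: [0.6034, -0.2723, 0.0007]
tool_rot: [0.296, 0.955, -0.0, 0.0]
ft_force: [0.6, 0.9, 3.7]
grip_width: 0.0401
grasp_force: 61.1
```

Request:
{"name": "step_arm", "arguments": {
  "targets": "-1 0 0 .06 0 0 0;-1 0 0 .13 0 0 -.1;-1 -.02 .06 .2 0 0 -.2;-1 -.04 .12 .27 0 0 -.3;-1 -.06 .19 .31 0 0 -.4;-1 -.07 .26 .31 0 0 -.5;-1 -.085 .33 .31 0 0 -.6;-1 -.095 .39 .31 0 0 -.7;-1 -.103 .434 .31 0 0 -.7;-1 -.103 .434 .31 0 0 -.7"
}}

```text
clock: 21.17
eef_pos: [0.55, -0.0509, 0.1548]
tool_rot: [0.542, 0.841, 0.0, -0.001]
ft_force: [0.3, -0.2, -0.4]
grip_width: 0.0406
grasp_force: 61.0
```

Request:
{"name": "step_arm", "arguments": {
  "targets": "-1 0 0 0 0 0 0;-1 0 0 0 0 0 0;-1 0 0 0 0 0 0;-1 0 0 0 0 0 0"
}}

```text
clock: 21.5
eef_pos: [0.5517, -0.0564, 0.155]
tool_rot: [0.545, 0.839, -0.0, -0.0]
ft_force: [-0.3, -0.3, 0.0]
grip_width: 0.0403
grasp_force: 61.0
```

```bash
python3 - <<'E'
from h import *
np.set_printoptions(precision=4,suppress=True)
im,i=snap('wrist','w12.png'); o=bot.get_obs(); t=o['tool_rot']; print(o['clock'],o['eef_pos'],'psi',2*np.arctan2(t[1],t[0]),o['joint_pos'][[0,5]],o['ft_force'])
print(proj(i,(.5195,.0177,.093)))
cv2.imwrite('pics/w12b.png',cv2.resize(im[60:360,80:480,::-1],(800,600),interpolation=cv2.INTER_CUBIC))
hsv=cv2.cvtColor(im,cv2.COLOR_RGB2HSV); br=cv2.inRange(hsv,(8,90,30),(30,255,255)); 
n,l,s,c=cv2.connectedComponentsWithStats(br)
for k in range(1,n):
    if s[k,4]>15: print(s[k],c[k])
E
```

```text
21.55 [ 0.5517 -0.0564  0.155 ] psi 1.9891201653385218 [-0.1017  1.0507] [ 0.6464  0.0562 -1.9219]
(np.float64(278.727529438451), np.float64(109.1964149424742))
[275  89   8   8  56] [278.5536  92.875 ]
[327 104  26  10 237] [339.5781 108.5527]
[205 107  26  10 231] [217.8052 111.8139]
[275 122   8   7  50] [278.62 124.9 ]
[ 498  209   62   61 2400] [532.6846 234.7763]
[ 236  232   87   85 5148] [279.1053 274.8487]
```

View pics/w12b.png

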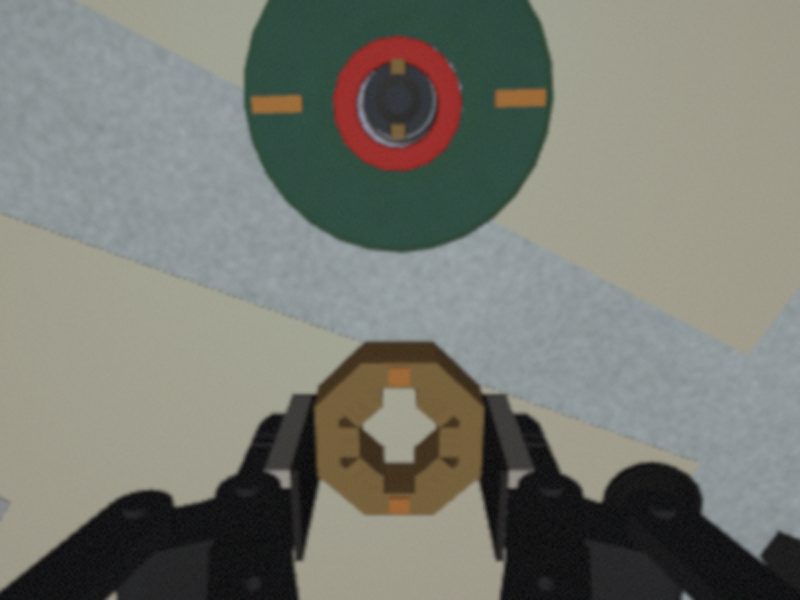

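The collar's dots are at crop (400,377) and (400,506). The pin ends are at (398,66) and (398,130), so the collar is parallel to the pin.

```bash
python3 - <<'E'
from h import *
np.set_printoptions(precision=4,suppress=True)
i=bot.camera_info('wrist'); o=bot.get_obs()
im=cv2.cvtColor(cv2.imread('pics/w12.png'),cv2.COLOR_BGR2RGB).astype(int)
hsv=cv2.cvtColor(im.astype(np.uint8),cv2.COLOR_RGB2HSV)
ang=lambda a,b:np.arctan2(*(a-b)[1::-1])
P=[onz(i,278.554,92.875,.0845),onz(i,278.62,124.9,.0845)]; M=[onz(i,339.578,108.553,.014),onz(i,217.805,111.814,.014)]
print('pin',sum(P)/2,ang(*P),'marks',sum(M)/2,ang(*M))
z=o['eef_pos'][2]+.0133
D=[]
for v in(248.5,313):
    m=np.zeros(hsv.shape[:2],np.uint8); m[int(v)-7:int(v)+8,270:291]=1
    m&=((hsv[...,1]>165)&(im[...,0]>120)).astype(np.uint8); M_=cv2.moments(m,True); print(M_['m00'],M_['m10']/max(1,M_['m00']),M_['m01']/max(1,M_['m00']))
for zz in(z-.002,z,z+.002):
    D=[onz(i,280,248.5,zz),onz(i,280,313,zz)]; print('collar',zz,sum(D)/2,ang(*D),np.hypot(*(D[0]-D[1])[:2]))
E
```

```text
pin [0.5193 0.0178 0.0845] 1.991174021828672 marks [0.5194 0.0177 0.014 ] 0.44418936909225876
10.0 278.7 247.6
40.0 279.45 312.575
collar 0.16632048331407678 [ 0.5532 -0.0565  0.1663] 1.990445027594815 0.03617735223907076
collar 0.16832048331407679 [ 0.5527 -0.0554  0.1683] 1.9904450275948171 0.03562540274197489
collar 0.1703204833140768 [ 0.5522 -0.0543  0.1703] 1.990445027594817 0.03507345324487896
```

Request:
{"name": "step_arm", "arguments": {
  "targets": "-1 -.02 .05 0 0 0 0;-1 -.045 .1 0 0 0 0;-1 -.065 .147 0 0 0 0;-1 -.065 .147 -.03 0 0 0;-1 -.065 .147 -.07 0 0 0;-1 -.065 .147 -.1 0 0 0;-1 -.065 .147 -.114 0 0 0;-1 -.065 .147 -.114 0 0 0;-1 -.065 .147 -.114 0 0 0;-1 -.065 .147 -.114 0 0 0"
}}

```text
clock: 22.38
eef_pos: [0.52, 0.0179, 0.0992]
tool_rot: [0.544, 0.839, 0.0, 0.001]
ft_force: [-0.2, -0.0, -1.0]
grip_width: 0.0403
grasp_force: 61.0
```

```bash
cat > col.py <<'E'
from h import *
import sys
np.set_printoptions(precision=4,suppress=True)
im,i=snap('wrist',sys.argv[1]); o=bot.get_obs(); t=o['tool_rot']; print(o['clock'],o['eef_pos'],'psi',2*np.arctan2(t[1],t[0]),o['ft_force'],o['joint_pos'][[0,5]])
hsv=cv2.cvtColor(im,cv2.COLOR_RGB2HSV)
def comps(m,lo,box):
    n,l,s,c=cv2.connectedComponentsWithStats(m)
    return [(c[k],s[k,4]) for k in range(1,n) if s[k,4]>=lo and box[0]<c[k][0]<box[1] and box[2]<c[k][1]<box[3]]
br=cv2.inRange(hsv,(8,90,30),(30,255,255))
print('brass',comps(br,20,(150,400,0,420)))
dot=cv2.inRange(hsv,(8,150,0),(18,255,255)); print('orange',comps(dot,6,(150,420,0,420)))
E
python3 col.py w13.png
```

```text
22.4333 [0.5202 0.018  0.0994] psi 1.9903479568528686 [-0.2368  0.116  -0.6207] [0.0346 1.1859]
brass [(array([344.7206, 215.2353]), np.int32(272)), (array([208.6277, 218.3321]), np.int32(274)), (array([279.1062, 274.049 ]), np.int32(5262)), (array([276.5854, 273.9268]), np.int32(41))]
orange [(array([344.6931, 215.2921]), np.int32(202)), (array([208.6212, 218.2172]), np.int32(198)), (array([298.    , 233.3333]), np.int32(9)), (array([306.5, 241.5]), np.int32(6)), (array([279., 248.]), np.int32(95)), (array([279.4348, 312.0435]), np.int32(69))]
```

```bash
python3 - <<'E'
from h import *
np.set_printoptions(precision=4,suppress=True)
i=bot.camera_info('wrist'); z=.0994+.0139
M=(onz(i,344.7,215.25,.014)+onz(i,208.62,218.27,.014))/2
D=[onz(i,279.,248.,z),onz(i,279.43,312.04,z)]; C=sum(D)/2; d=D[0]-D[1]
print(M,C,M-C,np.arctan2(d[1],d[0]),np.hypot(*d[:2])); print(proj(i,(*M[:2],.093)))
E
```

```text
[0.5195 0.0174 0.014 ] [0.5205 0.0195 0.1133] [-0.001  -0.002  -0.0993] 1.9967331076399706 0.03517086299742275
(np.float64(275.9283015340656), np.float64(263.9448288998293))
```

Request:
{"name": "step_arm", "arguments": {
  "targets": "-1 -.002 -.0035 0 0 0 0;-1 -.002 -.0035 -.012 0 0 0;-1 -.002 -.0035 -.02 0 0 0;-1 -.002 -.0035 -.02 0 0 0;-1 -.002 -.0035 -.02 0 0 0"
}}

```text
clock: 22.85
eef_pos: [0.5176, 0.0165, 0.0878]
tool_rot: [0.544, 0.839, -0.0, -0.0]
ft_force: [0.8, 0.5, -0.8]
grip_width: 0.0402
grasp_force: 61.0
```

Request:
{"name": "step_arm", "arguments": {
  "targets": "-1 0 0 -.004 0 0 0;-1 0 0 -.006 0 0 0;-1 0 0 -.006 0 0 0"
}}

```text
clock: 23.1
eef_pos: [0.518, 0.0166, 0.0851]
tool_rot: [0.544, 0.839, -0.0, -0.0]
ft_force: [0.6, -0.4, 0.1]
grip_width: 0.0401
grasp_force: 61.0
```

Request:
{"name": "step_arm", "arguments": {
  "targets": "-1 0 0 -.003 0 0 0;-1 0 0 -.003 0 0 0;-1 0 0 -.003 0 0 0"
}}

```text
clock: 23.35
eef_pos: [0.5181, 0.0166, 0.0837]
tool_rot: [0.544, 0.839, -0.0, -0.0]
ft_force: [1.3, 1.1, 0.0]
grip_width: 0.0406
grasp_force: 61.0
```

Request:
{"name": "step_arm", "arguments": {
  "targets": "-1 0 0 -.005 0 0 0;-1 0 0 -.005 0 0 0;-1 0 0 -.005 0 0 0"
}}

```text
clock: 23.6
eef_pos: [0.5179, 0.0165, 0.0811]
tool_rot: [0.544, 0.839, -0.0, -0.0]
ft_force: [0.8, -0.3, -1.4]
grip_width: 0.0406
grasp_force: 61.0
```

Request:
{"name": "step_arm", "arguments": {
  "targets": "-1 0 0 -.005 0 0 0;-1 0 0 -.01 0 0 0;-1 0 0 -.01 0 0 0"
}}

```text
clock: 23.85
eef_pos: [0.5177, 0.0165, 0.0757]
tool_rot: [0.544, 0.839, -0.0, -0.0]
ft_force: [0.3, -1.3, -1.9]
grip_width: 0.0404
grasp_force: 61.0
```

Request:
{"name": "step_arm", "arguments": {
  "targets": "-1 0 0 -.006 0 0 0;-1 0 0 -.012 0 0 0;-1 0 0 -.012 0 0 0"
}}

```text
clock: 24.1
eef_pos: [0.5176, 0.0166, 0.0695]
tool_rot: [0.544, 0.839, -0.0, -0.001]
ft_force: [0.1, -0.0, -1.3]
grip_width: 0.0403
grasp_force: 61.0
```

Request:
{"name": "step_arm", "arguments": {
  "targets": "-1 0 0 -.005 0 0 0;-1 0 0 -.005 0 0 0;-1 0 0 -.005 0 0 0"
}}

```text
clock: 24.35
eef_pos: [0.5179, 0.0166, 0.0676]
tool_rot: [0.544, 0.839, -0.0, -0.0]
ft_force: [0.4, 0.1, -0.9]
grip_width: 0.04
grasp_force: 61.0
```

Request:
{"name": "step_arm", "arguments": {
  "targets": "-1 0 0 -.003 0 0 0;-1 0 0 -.003 0 0 0;-1 0 0 -.003 0 0 0"
}}

```text
clock: 24.6
eef_pos: [0.5181, 0.0165, 0.0663]
tool_rot: [0.544, 0.839, -0.0, -0.0]
ft_force: [0.2, 0.2, -1.7]
grip_width: 0.0402
grasp_force: 61.0
```

Request:
{"name": "step_arm", "arguments": {
  "targets": "-1 0 0 -.003 0 0 0;-1 0 0 -.003 0 0 0;-1 0 0 -.003 0 0 0"
}}

```text
clock: 24.85
eef_pos: [0.5181, 0.0166, 0.0648]
tool_rot: [0.544, 0.839, -0.0, -0.0]
ft_force: [-0.6, -0.5, -0.6]
grip_width: 0.0399
grasp_force: 61.1
```

Request:
{"name": "step_arm", "arguments": {
  "targets": "-1 0 0 -.002 0 0 0;-1 0 0 -.002 0 0 0;-1 0 0 -.002 0 0 0"
}}

```text
clock: 25.1
eef_pos: [0.5181, 0.0166, 0.0647]
tool_rot: [0.544, 0.839, 0.0, 0.0]
ft_force: [-2.6, -1.7, 5.4]
grip_width: 0.0401
grasp_force: 61.6
```

Request:
{"name": "step_arm", "arguments": {
  "targets": "-1 0 0 .002 0 0 0;-1 0 0 .002 0 0 .15;-1 0 0 .002 0 0 .3;-1 0 0 .002 0 0 .45;-1 0 0 .002 0 0 .6;-1 0 0 .002 0 0 .677;-1 0 0 .002 0 0 .677"
}}

```text
clock: 25.68
eef_pos: [0.5182, 0.0166, 0.0647]
tool_rot: [0.304, 0.953, 0.0, 0.0]
ft_force: [0.5, -0.2, 0.2]
grip_width: 0.0401
grasp_force: 61.0
```

Request:
{"name": "step_arm", "arguments": {
  "targets": "-1 0 0 0 0 0 .15;-1 0 0 0 0 0 .3;-1 0 0 0 0 0 .45;-1 0 0 0 0 0 .6;-1 0 0 0 0 0 .677;-1 0 0 0 0 0 .677"
}}

```text
clock: 26.18
eef_pos: [0.5186, 0.0166, 0.0648]
tool_rot: [0.044, 0.999, 0.0, 0.0]
ft_force: [1.5, -0.2, -1.4]
grip_width: 0.0401
grasp_force: 61.0
```

Request:
{"name": "step_arm", "arguments": {
  "targets": "-1 0 0 0 0 0 .15;-1 0 0 0 0 0 .3;-1 0 0 0 0 0 .45;-1 0 0 0 0 0 .6;-1 0 0 0 0 0 .677;-1 0 0 0 0 0 .677;-1 0 0 0 0 0 .677"
}}

```text
clock: 26.77
eef_pos: [0.5191, 0.017, 0.0651]
tool_rot: [-0.219, 0.976, 0.0, 0.001]
ft_force: [2.9, 2.7, -1.5]
grip_width: 0.0407
grasp_force: 61.0
```

```bash
python3 col.py w14.png
```

```text
26.8167 [0.519  0.017  0.0651] psi 3.583329863373545 [ 3.3545  2.6909 -1.3365] [ 0.0322 -0.4095]
brass [(array([281.2905, 153.982 ]), np.int32(444)), (array([278.6315, 271.0749]), np.int32(4660))]
orange [(array([281.0225, 154.209 ]), np.int32(311)), (array([266.    , 231.0909]), np.int32(11)), (array([284., 231.]), np.int32(17)), (array([298.2857, 233.1429]), np.int32(7)), (array([250.5, 242.5]), np.int32(6)), (array([279.1596, 247.9574]), np.int32(94)), (array([279.0702, 312.5789]), np.int32(57))]
```

Request:
{"name": "step_arm", "arguments": {
  "targets": "-1 .002 .0016 -.001 0 0 0;-1 .002 .0016 -.001 0 0 0;-1 .002 .0016 -.001 0 0 0"
}}

```text
clock: 27.07
eef_pos: [0.519, 0.0172, 0.0647]
tool_rot: [-0.22, 0.976, -0.0, -0.0]
ft_force: [-1.8, -0.9, 4.3]
grip_width: 0.0404
grasp_force: 61.5
```

Request:
{"name": "step_arm", "arguments": {
  "targets": "0 0 0 0 0 0 0;.4 0 0 0 0 0 0;.6 0 0 0 0 0 0;.6 0 0 0 0 0 0;.6 0 0 .03 0 0 0;1 0 0 .08 0 0 0;1 0 0 .14 0 0 0;1 0 0 .22 0 0 0;1 0 0 .22 0 0 0"
}}

```text
clock: 27.82
eef_pos: [0.5234, 0.0174, 0.1818]
tool_rot: [-0.22, 0.975, -0.001, 0.006]
ft_force: [1.0, -0.2, 1.1]
grip_width: 0.0855
grasp_force: 0.0
```

Request:
{"name": "step_arm", "arguments": {
  "targets": "1 -.1 .05 0 0 0 0;1 -.16 .07 0 0 0 0;1 -.16 .07 0 0 0 0;1 -.16 .07 0 0 0 0;1 -.16 .07 0 0 0 0;1 -.16 .07 0 0 0 0"
}}

```text
clock: 28.32
eef_pos: [0.4406, 0.0523, 0.1748]
tool_rot: [-0.22, 0.975, -0.0, 0.001]
ft_force: [-0.0, -0.3, -0.5]
grip_width: 0.0852
grasp_force: 0.0
```

```bash
python3 col.py w15.png; python3 -c "
from h import *
i=bot.camera_info('wrist'); print(proj(i,(.5195,.0175,.014)),proj(i,(.5195,.0175,.078)), [proj(i,(.5195+s*.0175*np.cos(.444),.0175+s*.0175*np.sin(.444),.078)) for s in(1,-1)])"
```

```text
28.3667 [0.4407 0.0522 0.1747] psi 3.585509612341407 [-0.2412 -0.1364 -0.1455] [ 0.1179 -0.326 ]
brass [(array([217.2071, 194.568 ]), np.int32(169)), (array([209.6458, 265.9496]), np.int32(1488))]
orange [(array([217.1949, 194.4492]), np.int32(118)), (array([207.5, 243. ]), np.int32(14)), (array([204.2593, 252.0741]), np.int32(27)), (array([230.    , 254.6667]), np.int32(6)), (array([223.5238, 289.5238]), np.int32(42)), (array([207.1429, 287.8095]), np.int32(21))]
(np.float64(220.30380173410612), np.float64(242.2529891413407)) (np.float64(206.96291524966557), np.float64(271.70655362278904)) [(np.float64(208.3929683632062), np.float64(288.7990011889038)), (np.float64(205.47356766323986), np.float64(253.90539974419357))]
```

The released collar's dots are at (204,252) and (207,288), within about 2 px of the prediction for a seated collar and about 0.003 rad off the marks. The gripper is clear of everything, so I'm handing in.

```bash
python3 -c "
from workcell import bot
print(bot.job_done())"
```

```text
the job is handed in; nothing more can be done
None
```

The pivot is rebuilt and handed in at about 28 s. The spacer, washer and collar are seated in order, the collar is turned to within about 0.003 rad of the foot marks, and the gripper is clear. The highest force I saw reported was about 12 N; my first try at the washer missed and nudged it about 9 mm on the table before I regrasped it.

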